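Show a plate's edge to the inspection camera

ROBOT

A 7-joint arm with a two-finger parallel gripper is mounted at the origin on the work surface. World frame = base frame: x ahead of the robot, y to its left, z up, the work surface at z = 0. Lengths are in m, angles in degrees, forces in N, time in s.
With the tool pointing down it reaches from about 0.4 to 0.9 m from the base axis. Payload 5.5 kg.
Tool frame: the origin (TCP) lies on the centre line of the jaws, within the pads' length; the fingertips stand tip_reach ahead of it and the grasp point (between the pads) lies 2 mm behind it (tip_reach is the distance from the TCP to the fingertips, in m); z points along the fingers, y is the direction in which the jaws open and shut (so a half turn about z gives the same grasp; the last joint's range is limited). The gripper opens to 85 mm and grips with 20 to 120 N. Pads are 22 mm wide; open, the fingers measure 114 mm over their backs; the gripper's body (76 mm by 85 mm) begins 54 mm behind the grasp point. The pads swing forward as they close: fully open they stand 13 mm farther back than shut.
Start: joints at [-49.206, 28.699, -24.465, 88.831, 12.651, 65.22, -12.049], TCP at [0.282, 0.586, 0.248] pointing down, gripper open.
Joint ranges: [-164.97, 164.97], [-17.58, 116.51], [-87.97, 89.64], [11.32, 138.91], [-80.73, 260.73], [10.89, 115.49], [-147.41, 147.41]. Speed limits (degrees/s): [147.25, 147.25, 180, 180, 180, 180, 180].

INTERFACE

Orientations are given as a 3x3 rotation matrix whose columns are the frame's x, y, z axes.
In Python, from bench import * gives the robot as it stands. The module is installed in compiled form; this text tells all that it offers.
- The arm moves only by the tool move_arm, never from a script. Its argument "plan" is text: rows parted by semicolons, each of 7 numbers parted by spaces: the turn, a rotation vector about the world's x, y, z in units of pi rad (1.0 is pi rad), then the shift along the world's x, y, z in units of 0.025 m (1.0 is 0.025 m), then the gripper's target within -1 to 1 (fully open at 1, half-way at 0, shut at -1). A call has 1 to 10 rows; each row shifts and turns the commanded pose from where the row before left it; what a row does not reach is not made up. A row lasts 1/10 s, in which the tool goes at most 50 mm and 8.59 degrees, less where a joint would pass 70% of its speed; a pose out of reach is approached as far as the arm can. A call with a number of a shift or a turn outside -1 to 1 is refused whole. A call with a gripper value outside its range is refused whole. The fingers move at their own pace and stop on an object; the grip force is fixed at half the most. Time passes only in rows, so rows that do not move let the fingers close. It gives the time, the measured TCP pose, the force and the opening at its end, in the units of the state.
- sense(): the state, without advancing time (a new reading comes with each control period).
- capture(name): name is "scene" or "top" or "wrist"; returns a dict with "color" (420x560x3 uint8, blue, green, red), "K" (3x3 intrinsics, pixels), "dist" ([k1, k2, p1, p2, k3] as OpenCV has them; the pictures are not rectified), "R" (3x3) and "t" (3): a world point X has camera coordinates R X + t; the wrist camera has in their place "tool_from_camera" (4x4, takes a point from camera to tool coordinates, whose origin is the TCP and whose axes are the flange's). Camera axes: x right, y down, z forward; pixel columns grow to the right and rows downward; lengths in m; the calibration is good to about 2 mm. A picture is of the moment at which its call begins: read the wrist's pose just before it. There is no depth.
- sign_off(): hands the job in, once; it reports no verdict.
Trained networks look in a picture, given as the dict that the camera call returned (one of the last four; its "shot" number tells which), for a name from the list of things; names that differ only in an ending like _2 or _b are one class to them, and where a whole thing is asked for, a point or a joint stands for the part that bears it (a point fixed in the world has none). Each returns a list of dicts, best first, with "score" (0 to 1); they miss things now and then, are a little off and sometimes report something else, mostly with a low value. They report only what shows in the picture. A call takes as long as a camera call. They do not tell look-alikes from the thing itself.
- spot_in(name, picture): "centre" ([x, y, z] in m, in the coordinates of the camera as it stood for that picture, good to about 4 mm: the middle of the surface that is visible of it).
- regions_of(name, picture): "pixels" (420x560 bool, what is visible of it).
The state is a dict: "time_s": time; "q": joint angles; "qvel": joint speeds; "tau": joint torques, N m; "eef_pos": TCP position; "orientation": TCP orientation; "ft_force": force on the tool from outside, world axes, zero at the start; "moment": the same for the moment, N m; "width": finger opening in m.
Only numpy, scipy, OpenCV 4.12 (cv2) and the standard library are available. Lean on these libraries where they do the work, as an engineer would, in place of code of your own. Each camera call takes 0.05 s, during which the arm holds its last target.

TASK

Push the metal plate along the ledge, without picking it up, until its leading edge hangs out over the middle of the lens of the upward-looking camera that stands at one end of the ledge. Then press the trigger button right down with a fingertip to take the picture, and move clear. The plate must stay lying flat between the ledge's rails, the button must not be pressed before the edge is over the lens, and everything else stays where it is.

Things in the scene. Friction and masses are not known exactly. Their poses are not given: they have to be found in the camera images.
- ledge: Fixed white riser with a black deck, 104 (x) x 320 (y) x 60 mm tall, open at both ends (its own y = +160 and -160 mm). Two low steel rails run along its y axis, 5 mm above the deck, with 88 mm clear between them (inner faces at x = +-44 mm). Origin: centre of the underside; deck surface 60 mm above it. It stands at a varying place and a slight yaw.
- plate: Loose bare aluminium plate, 80 (x) x 160 (y) x 6 mm thick, about 0.2 kg, lying flat on the ledge's deck between the rails with its long side along the ledge; top face 66 mm above the bench, 1 mm above the rails. Origin: centre of its underside; its ends lie at its y = +-80 mm. It slides with ordinary friction (under 2 N).
- lens (a point): Centre of the top of the round glass lens (36 mm across, in a black ring 48 mm across) of the upward-looking camera, a fixed grey box 85 (x) x 60 (y) mm, 42 mm tall in all with the lens on top. It stands on the bench beyond one end of the ledge, either the +y or the -y end, on the ledge's middle line, the lens centre 40 to 52 mm past that end. Axes parallel to the ledge's. The plate passes over it with 18 mm to spare.
- trigger (a joint): Travel of the trigger button, 0 = up, 0.006 m = right down (spring return, 5 N when right down; the picture is taken from 4 mm).
- trigger_top (a point): Centre of the top face of the trigger button: a black round cap 32 mm across in a grey housing on a fixed flat white square box (75 x 75 x 22 mm), on the bench behind the ledge (the side away from the robot), pressed straight down.
- jar: Bystander: loose closed jar, 48 mm across, 50 mm tall, beyond the ledge's other end. Origin: centre of the underside. Leave alone.
- reel: Bystander: loose wire reel, 60 mm across, 46 mm tall, copper wire between clear flanges, behind the ledge. Origin: centre of the underside. Leave alone.
- spare: Bystander: smaller aluminium plate, 60 x 100 x 6 mm, on the bench to the robot's right. Origin: centre of the underside. Leave alone.
- driver: Bystander: screwdriver lying on the bench well behind the ledge. Leave alone.
- cup: Bystander: cup, 72 mm across, 85 mm tall, to the robot's left. Origin: centre of the underside. Leave alone.
- taperoll: Bystander: flat tape roll, 80 mm across, 20 mm tall, to the robot's left. Origin: centre of the underside. Leave alone.
Not all that is in view belongs to the job. What is shaped like the part that bears trigger but brown or green is not meant.

How it is judged:
By the outcome, as a careful person would: the job done as asked, in the order asked, and still so for the second after the job is handed in, with the robot touching nothing.
It also fails if it takes over 45 s, if anything falls off the work surface, if the arm or the gripper's body presses on something with over 40 N, if the wrist force passes 120 N, or if a joint passes its speed limit or range.

## Working session

There is one attempt and no reset: what is moved stays moved. The work goes in short steps, Python scripts to look and compute and a tool call to move; the robot and the scene stay as the last step left them, time stands still between calls to the robot, and variables do not carry over. Pictures are saved under pics/ and viewed, and the job is handed in when it is done.

Besides the shell and the picture viewer there is one more tool, called after "Request:" by a JSON object that holds its "api" and its "payload", one argument or row to a line. move_arm: Moves the arm, as the interface text tells. Its arguments: {"type":"object","properties":{"plan":{"type":"string"}},"required":["plan"]}

```bash
mkdir -p pics; cat > h.py <<'E'
from bench import *
import numpy as np, cv2
def pix(c,X):
    X=np.atleast_2d(np.array(X,float)); r,_=cv2.Rodrigues(c["R"]); 
    return cv2.projectPoints(X,r,np.array(c["t"],float),np.array(c["K"]),np.array(c["dist"],float))[0].reshape(-1,2)
def ray(c,uv,z):
    p=cv2.undistortPoints(np.array(uv,float).reshape(-1,1,2),np.array(c["K"]),np.array(c["dist"],float)).reshape(-1,2)
    R=np.array(c["R"]);C=-R.T@np.array(c["t"]); d=np.c_[p,np.ones(len(p))]@R
    return C+d*((z-C[2])/d[:,2])[:,None]
E
python3 - <<'E'
from h import *
s=sense(); print({k:np.round(v,3) for k,v in s.items()})
for n in ["scene","top"]:
    c=capture(n); cv2.imwrite(f"pics/{n}0.png",c["color"]); R=np.array(c["R"]);t=np.array(c["t"])
    print(n,"cam at",-R.T@t)
    for k in ["ledge","plate","lens","trigger","trigger_top","jar","reel","spare","driver","cup","taperoll"]:
        try:
            for d in spot_in(k,c)[:4]:
                X=R.T@(np.array(d["centre"])-t); print(k,round(d["score"],2),X.round(3),pix(c,X).round(0))
        except Exception as e: print(k,e)
print(sense()["time_s"])
E
```

```text
{'time_s': np.float64(0.0), 'q': array([-49.204,  28.755, -24.451,  88.891,  12.651,  65.219, -12.05 ]), 'qvel': array([-0.019,  0.069,  0.062, -0.15 ,  0.   ,  0.072, -0.092]), 'tau': array([-0.0000e+00, -5.6951e+01, -5.8160e+00, -2.8093e+01,  1.1000e-02,
        1.2000e-02, -0.0000e+00]), 'eef_pos': array([0.282, 0.585, 0.247]), 'orientation': array([[-0.901,  0.434, -0.001],
       [ 0.434,  0.901, -0.002],
       [ 0.   , -0.002, -1.   ]]), 'ft_force': array([0.27 , 0.03 , 0.283]), 'moment': array([ 0.024,  0.03 , -0.016]), 'width': np.float64(0.085)}
scene cam at [ 0.98506394 -0.46219832  1.05156685]
ledge 0.62 [ 0.502 -0.097  0.058] [[242. 212.]]
plate 0.87 [ 0.495 -0.017  0.072] [[260. 190.]]
plate 0.46 [0.616 0.035 0.045] [[304. 208.]]
lens 0.8 [0.493 0.173 0.029] [[303. 160.]]
trigger 0.51 [0.353 0.105 0.045] [[254. 145.]]
trigger 0.48 [0.638 0.171 0.045] [[340. 182.]]
trigger 0.31 [0.652 0.428 0.062] [[394. 132.]]
trigger_top 0.57 [0.354 0.103 0.041] [[254. 147.]]
jar 0.72 [ 0.5   -0.242  0.049] [[203. 248.]]
jar 0.25 [0.65  0.428 0.06 ] [[394. 132.]]
reel 0.84 [ 0.617 -0.1
[... 420 characters left out ...]
8 0.033] [[229. 238.]]
trigger 0.5 [0.634 0.179 0.048] [[227. 192.]]
trigger 0.5 [0.351 0.107 0.046] [[251. 279.]]
trigger_top 0.63 [0.608 0.034 0.042] [[272. 199.]]
trigger_top 0.49 [0.628 0.172 0.045] [[230. 194.]]
trigger_top 0.41 [0.35  0.108 0.044] [[251. 279.]]
trigger_top 0.39 [ 0.483 -0.015  0.068] [[288. 237.]]
jar 0.62 [ 0.476 -0.222  0.044] [[352. 238.]]
reel 0.5 [ 0.602 -0.135  0.046] [[324. 200.]]
spare 0.79 [ 0.466 -0.452  0.008] [[418. 240.]]
spare 0.37 [0.434 0.422 0.019] [[156. 255.]]
driver 0.72 [ 0.773 -0.04   0.023] [[294. 150.]]
cup 0.9 [0.647 0.452 0.048] [[144. 190.]]
taperoll 0.71 [0.433 0.418 0.02 ] [[157. 255.]]
taperoll 0.57 [ 0.465 -0.452  0.009] [[418. 240.]]
1.2
```

```bash
python3 - <<'E'
import cv2
a=cv2.imread("pics/top0.png")[120:300,130:440]; cv2.imwrite("pics/top0c.png",cv2.resize(a,None,fx=2.5,fy=2.5,interpolation=cv2.INTER_CUBIC))
a=cv2.imread("pics/scene0.png")[90:310,170:430]; cv2.imwrite("pics/scene0c.png",cv2.resize(a,None,fx=2.7,fy=2.7,interpolation=cv2.INTER_CUBIC))
E
```

```text
(no output)
```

View pics/top0c.png

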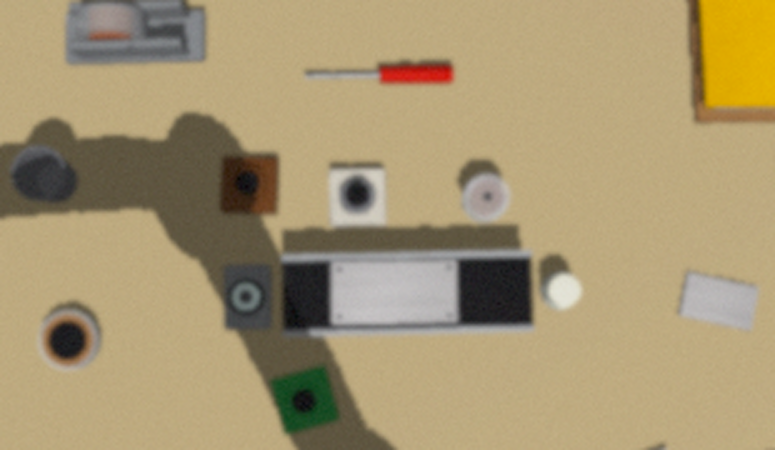

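View pics/scene0c.png

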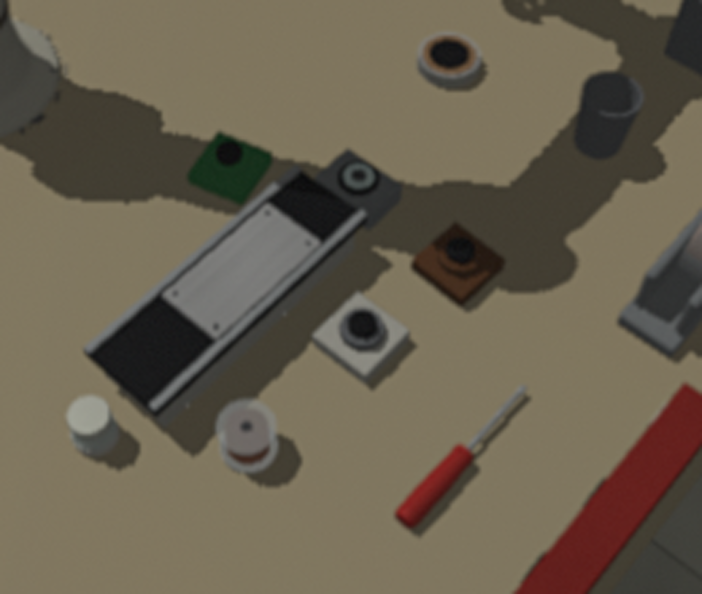

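Meant: the white trigger box at top pixel (273,197). The brown one at (229,193) and the green one at (252,280) are decoys. The camera with the lens is at the +y end, at top pixel (228,238), so I have to push the plate towards +y. Next I'll measure.

```bash
python3 - <<'E'
from h import *
c=capture("wrist"); print(np.round(c["tool_from_camera"],4)); print(np.round(c["K"],1))
for n in ["top","scene"]:
    c=capture(n)
    for k,z in [("plate",.066),("ledge",.06)]:
        for d in regions_of(k,c)[:2]:
            m=d["pixels"].astype(np.uint8); cs,_=cv2.findContours(m,0,1); q=max(cs,key=cv2.contourArea).reshape(-1,2)
            P=ray(c,q,z)[:,:2]; r=cv2.minAreaRect((P*1000).astype(np.float32)); print(n,k,round(d["score"],2),m.sum(),r)
    for k,z in [("lens",.042),("trigger_top",.04)]:
        for d in regions_of(k,c)[:4]:
            m=d["pixels"]; v,u=np.nonzero(m); print(n,k,round(d["score"],2),m.sum(),(u.mean().round(1),v.mean().round(1)),ray(c,[[u.mean(),v.mean()]],z).round(4))
E
```

```text
[[ 5.000e-04 -9.525e-01 -3.047e-01  7.730e-02]
 [ 1.000e+00  8.000e-04 -9.000e-04 -8.000e-04]
 [ 1.100e-03 -3.047e-01  9.525e-01 -1.262e-01]
 [ 0.000e+00  0.000e+00  0.000e+00  1.000e+00]]
[[373.4   0.  284.7]
 [  0.  373.4 210.4]
 [  0.    0.    1. ]]
top plate 0.57 1260 ((484.49639892578125, -12.432258605957031), (156.0966796875, 79.4428482055664), 88.83216094970703)
top ledge 0.7 474 ((431.6336669921875, 402.9261169433594), (77.97225189208984, 73.34430694580078), 89.23812866210938)
top ledge 0.21 251 ((766.6932373046875, -33.26827621459961), (123.8036880493164, 23.2525691986084), 89.03287506103516)
top lens 0.97 494 (np.float64(229.1), np.float64(238.6)) [[0.4819 0.1761 0.042 ]]
top trigger_top 0.43 75 (np.float64(228.9), np.float64(193.0)) [[0.6307 0.1755 0.04  ]]
top trigger_top 0.39 71 (np.float64(251.3), np.float64(279.6)) [[0.349  0.1064 0.04  ]]
scene plate 0.81 1400 ((490.95025634765625, -14.221084594726562), (163.85784912109375, 84.76365661621094), 89.84630584716797)
scene ledge 0.71 2865 ((495.2730712890625, -31.993560791015625), (328.5348205566406, 125.84158325195312), 89.99851989746094)
scene lens 0.64 520 (np.float64(304.1), np.float64(159.0)) [[0.5014 0.1688 0.042 ]]
scene trigger_top 0.55 98 (np.float64(303.9), np.float64(210.1)) [[0.6183 0.0308 0.04  ]]
scene trigger_top 0.5 92 (np.float64(340.1), np.float64(182.6)) [[0.6365 0.1737 0.04  ]]
```

Request:
{"api": "move_arm", "payload": {
  "plan": "0 0 -0.0357 0.45 -1 0.1 -1;0 0 -0.0357 0.45 -1 0.1 -1;0 0 -0.0357 0.45 -1 0.1 -1;0 0 -0.0357 0.45 -1 0.1 -1;0 0 -0.0357 0.45 -1 0.1 -1;0 0 -0.0357 0.45 -1 0.1 -1;0 0 -0.0357 0.45 -1 0.1 -1;0 0 -0.0357 0.45 -1 0.1 -1;0 0 -0.0357 0.45 -1 0.1 -1;0 0 -0.0357 0.45 -1 0.1 -1"
}}

```text
time_s: 2.75
eef_pos: [0.3949, 0.3347, 0.2736]
orientation: [[0.004, 1.0, 0.0], [1.0, -0.004, 0.0], [0.0, 0.0, -1.0]]
ft_force: [0.1, -0.2, -0.5]
width: 0.0002
```

Request:
{"api": "move_arm", "payload": {
  "plan": "0 0 0 0.45 -1 0 -1;0 0 0 0.45 -1 0 -1;0 0 0 0.45 -1 0 -1;0 0 0 0.45 -1 0 -1;0 0 0 0.45 -1 0 -1;0 0 0 0.45 -1 0 -1;0 0 0 0.45 -1 0 -1;0 0 0 0.45 -1 0 -1;0 0 0 0 -0.6 0 -1;0 0 0 0 0 0 -1"
}}

```text
time_s: 3.75
eef_pos: [0.4849, 0.118, 0.2734]
orientation: [[0.004, 1.0, 0.0], [1.0, -0.004, -0.001], [-0.001, 0.0, -1.0]]
ft_force: [-0.0, 0.0, -0.8]
width: 0.0002
```

```bash
cat >> h.py <<'E'
def wrist():
    s=sense(); c=capture("wrist"); T=np.array(c["tool_from_camera"]); Rt=np.array(s["orientation"]); p=np.array(s["eef_pos"])
    Rwc=Rt@T[:3,:3]; C=Rt@T[:3,3]+p; c["R"]=Rwc.T; c["t"]=-Rwc.T@C; return s,c
E
python3 - <<'E'
from h import *
s,c=wrist(); print(s["time_s"],s["eef_pos"],s["orientation"].round(3) if hasattr(s["orientation"],'round') else s["orientation"],s["width"],s["ft_force"])
cv2.imwrite("pics/w1.png",c["color"])
for k,z in [("plate",.066),("ledge",.06),("lens",.042),("trigger_top",.04)]:
  for d in regions_of(k,c)[:3]:
    m=d["pixels"]; v,u=np.nonzero(m); print(k,round(d["score"],2),m.sum(),(u.mean().round(1),v.mean().round(1)),ray(c,[[u.mean(),v.mean()]],z).round(4))
    if k in("plate","ledge"):
        cs,_=cv2.findContours(m.astype(np.uint8),0,1); q=max(cs,key=cv2.contourArea).reshape(-1,2)
        print(cv2.minAreaRect((ray(c,q,z)[:,:2]*1000).astype(np.float32)))
E
```

```text
3.75 [0.48490797 0.11800132 0.27341859] [[ 0.004  1.     0.   ]
 [ 1.    -0.004 -0.001]
 [-0.001  0.    -1.   ]] 0.00019827956524689355 [-0.01641378  0.01612535 -0.75622166]
plate 0.9 3535 (np.float64(288.1), np.float64(254.2)) [[0.4882 0.0428 0.066 ]]
((486.809814453125, 28.096843719482422), (77.80425262451172, 80.36637878417969), 89.7945785522461)
ledge 0.66 9744 (np.float64(284.0), np.float64(219.8)) [[0.4843 0.0762 0.06  ]]
((485.0227355957031, 45.10696029663086), (106.19649505615234, 171.28916931152344), 0.06008779630064964)
lens 0.67 5620 (np.float64(284.5), np.float64(109.4)) [[0.4852 0.1785 0.042 ]]
trigger_top 0.78 980 (np.float64(440.6), np.float64(114.3)) [[0.633  0.1744 0.04  ]]
trigger_top 0.59 711 (np.float64(407.5), np.float64(252.9)) [[0.6148 0.0316 0.04  ]]
trigger_top 0.56 853 (np.float64(149.4), np.float64(186.3)) [[0.3499 0.105  0.04  ]]
```

View pics/w1.png

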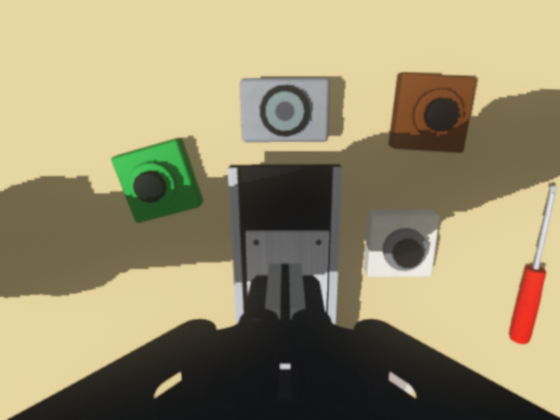

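The wrist view shows the lens at (285,110), the plate's leading edge at row ~231, the ledge end at row ~165 and the fingertips at row ~264. The white trigger is at (407,253).

```bash
python3 - <<'E'
from h import *
s,c=wrist(); im=c["color"]
cv2.imwrite("pics/w1c.png",np.hstack([cv2.resize(im[60:330,225:345],None,fx=2.2,fy=2.2,interpolation=2),cv2.resize(im[200:290,355:450],(627,594),interpolation=2)[:, :500]]))
p=np.array(s["eef_pos"]); 
for tr in [0,.005,.01,.015,.02,.03]: print("tip",tr,pix(c,p+[0,0,-tr]).round(1), pix(c,p+[0,.011,-tr]).round(1))
for y in [.06,.062,.064,.066,.068,.07]: print("lead",y,pix(c,[.487,y,.066]).round(1))
for y in [.126,.128,.13,.132,.134,.136]: print("end",y,pix(c,[.486,y,.06]).round(1))
for uv in [(232,165),(340,165),(228,165)]: print(uv,ray(c,[uv],.065))
g=cv2.cvtColor(im,6).astype(int)
print("col285",list(g[155:175,285]),"plate col 300",list(g[222:240,300]), "row200",list(g[200,225:250]),list(g[200,325:350]))
print("row290",list(g[290,225:250]),list(g[290,320:345]))
for z in [.025,.03,.035,.04,.045]: print(z,ray(c,[[407.5,252.9]],z))
E
```

```text
tip 0 [[284.2 300.2]] [[284.2 274.7]]
tip 0.005 [[284.2 293.5]] [[284.3 268.6]]
tip 0.01 [[284.2 287.3]] [[284.3 263. ]]
tip 0.015 [[284.2 281.4]] [[284.3 257.7]]
tip 0.02 [[284.2 275.8]] [[284.3 252.7]]
tip 0.03 [[284.2 265.6]] [[284.3 243.6]]
lead 0.06 [[287.2 242.2]]
lead 0.062 [[287.2 240.2]]
lead 0.064 [[287.2 238.3]]
lead 0.066 [[287.2 236.4]]
lead 0.068 [[287.2 234.4]]
lead 0.07 [[287.2 232.5]]
end 0.126 [[286.4 173.6]]
end 0.128 [[286.4 171.5]]
end 0.13 [[286.4 169.4]]
end 0.132 [[286.4 167.3]]
end 0.134 [[286.5 165.1]]
end 0.136 [[286.5 163. ]]
(232, 165) [[0.43655297 0.13494892 0.065     ]]
(340, 165) [[0.5345676  0.13527271 0.065     ]]
(228, 165) [[0.43291358 0.13494503 0.065     ]]
col285 [np.int64(143), np.int64(110), np.int64(104), np.int64(104), np.int64(104), np.int64(104), np.int64(103), np.int64(104), np.int64(103), np.int64(103), np.int64(103), np.int64(103), np.int64(100), np.int64(88), np.int64(62), np.int64(43), np.int64(39), np.int64(41), np.int64(43), np.int64(42)] plate col 300 [np.int64(23), np.int64(23), np.int64(23), np.int64(22), np.int64(22), np.int64(2
[... 1155 characters left out ...]
int64(125), np.int64(74), np.int64(47), np.int64(52), np.int64(87), np.int64(131), np.int64(139), np.int64(107)] [np.int64(79), np.int64(140), np.int64(188), np.int64(207), np.int64(212), np.int64(208), np.int64(179), np.int64(123), np.int64(120), np.int64(169), np.int64(192), np.int64(195), np.int64(193), np.int64(194), np.int64(196), np.int64(194), np.int64(177), np.int64(137), np.int64(107), np.int64(102), np.int64(102), np.int64(102), np.int64(102), np.int64(102), np.int64(103)]
0.025 [[0.62000278 0.03031863 0.025     ]]
0.03 [[0.61818983 0.03256949 0.03      ]]
0.035 [[0.61637687 0.03482036 0.035     ]]
0.04 [[0.61456392 0.03707122 0.04      ]]
0.045 [[0.61275097 0.03932209 0.045     ]]
```

View pics/w1c.png

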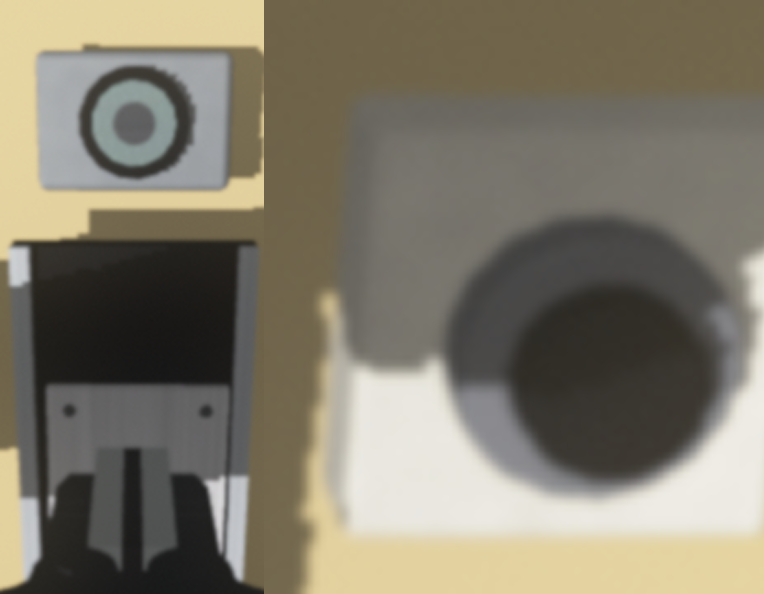

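```bash
python3 - <<'E'
from h import *
for i in range(2):
    s,c=wrist(); print(s["time_s"],np.array(s["eef_pos"]).round(4),np.array(s["qvel"]).round(2))
    for k,z in [("lens",.042),("trigger_top",.04)]:
      for d in regions_of(k,c)[:3]:
        m=d["pixels"]; v,u=np.nonzero(m); print(k,round(d["score"],2),m.sum(),(u.mean().round(1),v.mean().round(1)),ray(c,[[u.mean(),v.mean()]],z).round(4))
g=cv2.cvtColor(c["color"],6); 
# lens ring circles: dark ring
hsv=c["color"][60:160,235:335]; cv2.imwrite("pics/x.png",hsv)
print(list(g[225:245,300])); print(list(g[155:175,285]))
# button dark cap
sub=g[225:285,380:435]; m=(sub<60); v,u=np.nonzero(m); print("cap",u.mean()+380,v.mean()+225,m.sum(),np.ptp(u),np.ptp(v))
E
```

```text
4.05 [0.4842 0.122  0.2734] [ 0.04  0.06  0.37 -0.05  0.11  0.02  0.14]
lens 0.8 5674 (np.float64(285.7), np.float64(113.9)) [[0.4852 0.1788 0.042 ]]
trigger_top 0.84 680 (np.float64(407.0), np.float64(257.9)) [[0.6147 0.0311 0.04  ]]
trigger_top 0.78 959 (np.float64(441.3), np.float64(119.6)) [[0.6332 0.1748 0.04  ]]
trigger_top 0.71 857 (np.float64(150.2), np.float64(189.5)) [[0.3498 0.1052 0.04  ]]
4.2 [0.4843 0.1214 0.2733] [ 0.17  0.03  0.29  0.1   0.   -0.01  0.11]
lens 0.95 5624 (np.float64(285.6), np.float64(113.2)) [[0.4852 0.1787 0.042 ]]
trigger_top 0.82 955 (np.float64(441.1), np.float64(119.1)) [[0.633  0.1744 0.04  ]]
trigger_top 0.78 845 (np.float64(150.1), np.float64(189.1)) [[0.3498 0.1051 0.04  ]]
trigger_top 0.57 665 (np.float64(407.3), np.float64(257.1)) [[0.6149 0.0313 0.04  ]]
[np.uint8(23), np.uint8(23), np.uint8(24), np.uint8(23), np.uint8(24), np.uint8(23), np.uint8(24), np.uint8(29), np.uint8(44), np.uint8(66), np.uint8(83), np.uint8(90), np.uint8(93), np.uint8(94), np.uint8(95), np.uint8(95), np.uint8(95), np.uint8(95), np.uint8(95), np.uint8(96)]
[np.uint8(110), np.uint8(103), np.uint8(103), np.uint8(103), np.uint8(103), np.uint8(103), np.uint8(103), np.uint8(103), np.uint8(103), np.uint8(103), np.uint8(102), np.uint8(100), np.uint8(87), np.uint8(62), np.uint8(42), np.uint8(39), np.uint8(40), np.uint8(41), np.uint8(40), np.uint8(40)]
cap 406.8953125 255.5234375 640 29 27
```

```bash
python3 - <<'E'
from h import *
s,c=wrist(); im=c["color"]; g=cv2.cvtColor(im,6).astype(float); print(np.array(s["eef_pos"]).round(4))
# glass by colour: dark ring
sub=g[70:160,240:330]; m=(sub<85).astype(np.uint8); n,l,st,ce=cv2.connectedComponentsWithStats(m)
i=1+np.argmax(st[1:,4]); mm=(l==i).astype(np.uint8); cs,_=cv2.findContours(mm,0,1); (cx,cy),r=cv2.minEnclosingCircle(cs[0]); e=cv2.fitEllipse(max(cs,key=len)); print("ring",e[0][0]+240,e[0][1]+70,e[1],st[i]); print("lens",ray(c,[[e[0][0]+240,e[0][1]+70]],.042))
# inner hole of ring
cs,h=cv2.findContours(mm,cv2.RETR_CCOMP,1)
for q in cs:
    if len(q)>20:
        e=cv2.fitEllipse(q); print("ell",e,ray(c,[[e[0][0]+240,e[0][1]+70]],.042))
def edge_v(u,a,b):
    d=np.abs(np.diff(g[a:b,u])); d[d<5]=0; return a+.5+(d*np.arange(len(d))).sum()/d.sum()
for u in [255,265,305,315]: v=edge_v(u,225,243); print("lead",u,v,ray(c,[[u,v]],.066))
for u in [250,285,320]: v=edge_v(u,162,174); print("end",u,v,ray(c,[[u,v]],.06))
def edge_u(v,a,b):
    d=np.abs(np.diff(g[v,a:b])); d[d<5]=0; return a+.5+(d*np.arange(len(d))).sum()/d.sum()
for v in [185,195,205,215]:
    a=edge_u(v,232,248);b=edge_u(v,325,340); A=ray(c,[[a,v]],.065)[0];B=ray(c,[[b,v]],.065)[0];print("rails inner",A.round(4),B.round(4),((A+B)/2).round(4))
E
```

```text
[0.4844 0.1209 0.2733]
ring 286.2961120605469 113.57454681396484 (49.333099365234375, 49.780357360839844) [ 22  19  50  50 756]
lens [[0.48601597 0.17787999 0.042     ]]
ell ((46.296112060546875, 43.574546813964844), (49.333099365234375, 49.780357360839844), 48.630367279052734) [[0.48601597 0.17787999 0.042     ]]
ell ((45.0464973449707, 43.862789154052734), (40.259849548339844, 41.180198669433594), 174.87010192871094) [[0.48485219 0.17761573 0.042     ]]
lead 255 234.46341463414635 [[0.45623196 0.06658286 0.066     ]]
lead 265 232.93939393939394 [[0.46584217 0.06816676 0.066     ]]
lead 305 233.27777777777777 [[0.50411763 0.06787651 0.066     ]]
lead 315 233.0909090909091 [[0.51368902 0.06807728 0.066     ]]
end 250 167.41304347826087 [[0.4526093 0.130487  0.06     ]]
end 285 167.16666666666666 [[0.48487547 0.13074359 0.06      ]]
end 320 167.2076923076923 [[0.51713688 0.13077427 0.06      ]]
rails inner [0.4414 0.115  0.065 ] [0.5285 0.1152 0.065 ] [0.4849 0.1151 0.065 ]
rails inner [0.4417 0.1055 0.065 ] [0.5285 0.1056 0.065 ] [0.4851 0.1056 0.065 ]
rails inner [0.4418 0.0958 0.065 ] [0.5285 0.0959 0.065 ] [0.4851 0.0958 0.065 ]
rails inner [0.4416 0.0859 0.065 ] [0.5286 0.086  0.065 ] [0.4851 0.086  0.065 ]
```

Request:
{"api": "move_arm", "payload": {
  "plan": "0 0 0 0 -1 -0.5 -1;0 0 0 0 -1 -0.5 -1;0 0 0 0 -1 -0.5 -1;0 0 0 0 -1 -0.5 -1;0 0 0 0 -1 -0.5 -1;0 0 0 0 -1 -0.5 -1;0 0 0 0 -1 -0.5 -1;0 0 0 0 -1 -0.5 -1;0 0 0 0 -1 -0.5 -1;0 0 0 0 -0.8 -0.5 -1"
}}

```text
time_s: 5.4
eef_pos: [0.4845, -0.126, 0.1479]
orientation: [[0.001, 1.0, 0.0], [1.0, -0.001, -0.0], [-0.0, 0.0, -1.0]]
ft_force: [-0.1, -1.3, 1.0]
width: 0.0001
```

Request:
{"api": "move_arm", "payload": {
  "plan": "0 0 0 0 0 -0.7 -1;0 0 0 0 0 -0.7 -1;0 0 0 0 0 -0.4 -1;0 0 0 0 0 0 -1;0 0 0 0 0 0 -1"
}}

```text
time_s: 5.9
eef_pos: [0.4848, -0.1242, 0.1036]
orientation: [[-0.001, 1.0, 0.0], [1.0, 0.001, 0.0], [0.0, 0.0, -1.0]]
ft_force: [-0.3, -0.6, -0.2]
width: 0.0001
```

Request:
{"api": "move_arm", "payload": {
  "plan": "0 0 0 0 0 -0.2 -1;0 0 0 0 0 -0.2 -1;0 0 0 0 0 -0.2 -1;0 0 0 0 0 0 -1"
}}

```text
time_s: 6.3
eef_pos: [0.484, -0.1242, 0.0877]
orientation: [[-0.001, 1.0, -0.001], [1.0, 0.001, 0.0], [0.0, -0.001, -1.0]]
ft_force: [0.8, 1.0, 0.4]
width: -0.0002
```

```bash
python3 - <<'E'
from h import *
s,c=wrist(); print(s["time_s"],np.array(s["eef_pos"]).round(4),np.array(s["ft_force"]).round(2)); cv2.imwrite("pics/w2.png",c["color"])
p=np.array(s["eef_pos"])
for tr in [0,.01,.02,.03]: print(tr,pix(c,p+[0,0.011,-tr]).round(1),pix(c,p+[0,0.0,-tr]).round(1))
print(pix(c,[[.485,-.092,.066],[.445,-.092,.066]]))
c=capture("scene"); cv2.imwrite("pics/s2.png",cv2.resize(c["color"][120:300,170:370],None,fx=3.5,fy=3.3,interpolation=2))
E
```

```text
6.3 [ 0.484  -0.1242  0.0877] [0.78 0.96 0.41]
0 [[284.2 274.7]] [[284.2 300.2]]
0.01 [[284.2 263. ]] [[284.2 287.3]]
0.02 [[284.3 252.7]] [[284.3 275.8]]
0.03 [[284.3 243.6]] [[284.3 265.6]]
[[286.78412545 204.10082415]
 [190.47133196 203.99160287]]
```

View pics/w2.png

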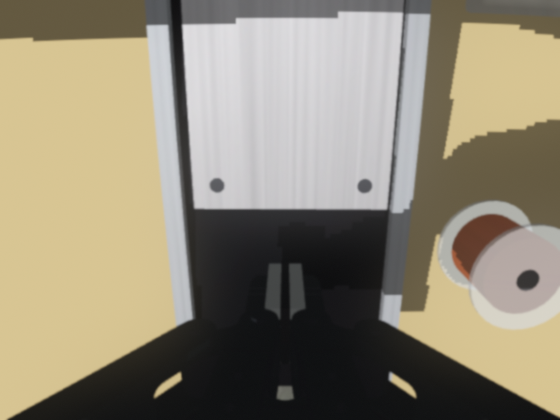

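View pics/s2.png

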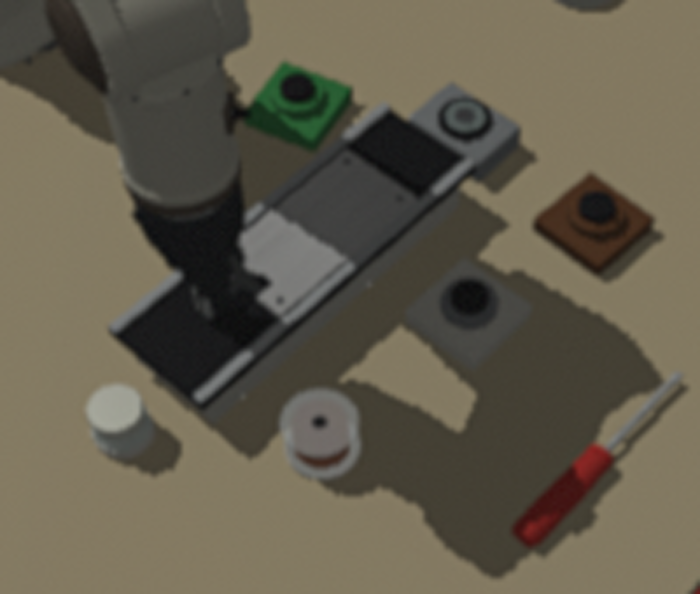

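Request:
{"api": "move_arm", "payload": {
  "plan": "0 0 0 0 0 -0.2 -1;0 0 0 0 0 -0.16 -1;0 0 0 0 0 0 -1"
}}

```text
time_s: 6.7
eef_pos: [0.484, -0.1243, 0.0787]
orientation: [[-0.0, 1.0, -0.001], [1.0, 0.0, 0.0], [0.0, -0.001, -1.0]]
ft_force: [-0.6, -0.5, 0.5]
width: 0.0002
```

Request:
{"api": "move_arm", "payload": {
  "plan": "0 0 0 0 0 -0.08 -1;0 0 0 0 0 0 -1"
}}

```text
time_s: 6.9
eef_pos: [0.4846, -0.1244, 0.0772]
orientation: [[-0.0, 1.0, 0.0], [1.0, 0.0, 0.0], [0.0, 0.0, -1.0]]
ft_force: [1.0, -0.4, -0.4]
width: 0.0
```

Request:
{"api": "move_arm", "payload": {
  "plan": "0 0 0 0 0 -0.06 -1;0 0 0 0 0 0 -1"
}}

```text
time_s: 7.1
eef_pos: [0.4847, -0.1244, 0.0771]
orientation: [[-0.0, 1.0, 0.0], [1.0, 0.0, 0.0], [0.0, 0.0, -1.0]]
ft_force: [-4.7, 0.2, 14.6]
width: 0.0002
```

Contact with the deck gives tip_reach ≈ 17 mm. I'll rise about 1.8 mm above the deck and push.

Request:
{"api": "move_arm", "payload": {
  "plan": "0 0 0 0 0 0.13 -1;0 0 0 0 0.2 0 -1;0 0 0 0 0.3 0 -1;0 0 0 0 0.3 0 -1;0 0 0 0 0.3 0 -1;0 0 0 0 0.3 0 -1;0 0 0 0 0.3 0 -1;0 0 0 0 0.3 0 -1;0 0 0 0 0.3 0 -1;0 0 0 0 0.3 0 -1"
}}

```text
time_s: 8.1
eef_pos: [0.4844, -0.0587, 0.079]
orientation: [[-0.001, 1.0, -0.0], [1.0, 0.001, 0.0], [0.0, -0.0, -1.0]]
ft_force: [-0.1, -1.3, -0.3]
width: -0.0
```

Request:
{"api": "move_arm", "payload": {
  "plan": "0 0 0 0 0.3 0 -1;0 0 0 0 0.3 0 -1;0 0 0 0 0.3 0 -1;0 0 0 0 0.3 0 -1;0 0 0 0 0.2 0 -1;0 0 0 0 0 0 -1;0 0 0 0 0 0 -1"
}}

```text
time_s: 8.8
eef_pos: [0.4846, -0.0242, 0.0791]
orientation: [[-0.001, 1.0, 0.0], [1.0, 0.001, 0.0], [0.0, 0.0, -1.0]]
ft_force: [-0.5, -0.6, -0.2]
width: 0.0001
```

```bash
python3 - <<'E'
from h import *
s,c=wrist(); print(s["time_s"],np.array(s["eef_pos"]).round(4),np.array(s["ft_force"]).round(2)); cv2.imwrite("pics/w3.png",c["color"])
c=capture("top"); cv2.imwrite("pics/t3.png",cv2.resize(c["color"][180:300,200:380],None,fx=4,fy=4,interpolation=2))
E
```

```text
8.8 [ 0.4846 -0.0242  0.0791] [-0.48 -0.62 -0.21]
```

View pics/w3.png

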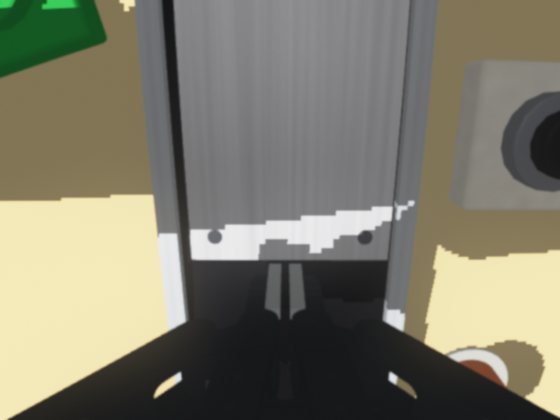

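View pics/t3.png

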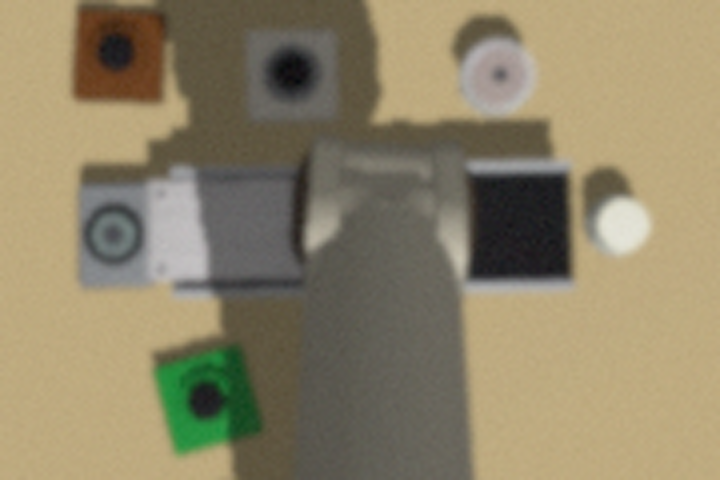

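The plate is flat and between the rails. In the top view its leading edge is at column ≈236.8 and the lens at ≈228.4. Next I'll work out the remaining distance with both cameras.

```bash
python3 - <<'E'
from h import *
c=capture("top"); g=cv2.cvtColor(c["color"],6).astype(float)
for r in [230,233,236]:
    d=np.diff(g[r,230:245]); print(r,g[r,228:246].round(0))
r=np.mean(g[229:238,:],0); d=np.diff(r[231:243]); d[d<3]=0; u=231+.5+(d*np.arange(len(d))).sum()/d.sum(); print("lead u",u,ray(c,[[u,234]],.066))
L=g[220:255,214:244]; m=(L<85).astype(np.uint8); v,uu=np.nonzero(m); print("ring u",uu.min()+214,uu.max()+214,uu.mean()+214,v.mean()+220, ray(c,[[228.4,238.3]],.042))
s,w=wrist(); G=cv2.cvtColor(w["color"],6).astype(float)
for u in (210,240,340,370):
    d=np.abs(np.diff(G[252:268,u])); d[d<8]=0; vv=252.5+(d*np.arange(len(d))).sum()/d.sum(); print("trail",u,vv,ray(w,[[u,vv]],.066))
E
```

```text
230 [109. 106. 111. 113. 124. 129. 130. 136. 146. 162. 175. 179. 180. 183.
 187. 186. 187. 188.]
233 [ 90.  90.  81.  71.  62.  75. 100. 123. 145. 163. 172. 179. 181. 184.
 182. 186. 183. 183.]
236 [ 99. 105. 117. 118. 116.  91.  77.  96. 134. 162. 178. 183. 185. 188.
 189. 189. 190. 188.]
lead u 236.0968660968661 [[0.49559349 0.15085455 0.066     ]]
ring u 221 239 228.2537313432836 234.71641791044777 [[0.48293875 0.17827562 0.042     ]]
trail 210 258.77710843373495 [[ 0.45411061 -0.01334443  0.066     ]]
trail 240 258.83720930232556 [[ 0.46644595 -0.01333229  0.066     ]]
trail 340 258.6044776119403 [[ 0.50740961 -0.01322051  0.066     ]]
trail 370 258.87333333333333 [[ 0.5197768  -0.01337658  0.066     ]]
```

Request:
{"api": "move_arm", "payload": {
  "plan": "0 0 0 0 0.25 0 -1;0 0 0 0 0.25 0 -1;0 0 0 0 0.25 0 -1;0 0 0 0 0.2 0 -1;0 0 0 0 0.1 0 -1;0 0 0 0 0.05 0 -1;0 0 0 0 0 0 -1;0 0 0 0 0 0 -1"
}}

```text
time_s: 9.8
eef_pos: [0.4844, 0.0033, 0.079]
orientation: [[-0.001, 1.0, -0.0], [1.0, 0.001, 0.0], [0.0, -0.0, -1.0]]
ft_force: [1.5, -0.2, 0.3]
width: 0.0004
```

```bash
python3 - <<'E'
from h import *
s,w=wrist(); G=cv2.cvtColor(w["color"],6).astype(float); print(s["time_s"],np.array(s["eef_pos"]).round(4))
for u in (210,240,340,370):
    d=np.abs(np.diff(G[252:268,u])); d[d<8]=0; vv=252.5+(d*np.arange(len(d))).sum()/d.sum(); print("trail",u,vv,ray(w,[[u,vv]],.066))
c=capture("top"); cv2.imwrite("pics/t4.png",cv2.resize(c["color"][200:275,200:300],None,fx=7,fy=7,interpolation=2))
g=cv2.cvtColor(c["color"],6).astype(float); print(g[234:243,222:240].mean(0).round(0)); print(ray(c,[[227,238],[228,238],[229,238]],.066)[:,1])
E
```

```text
9.8 [0.4844 0.0033 0.079 ]
trail 210 261.86708860759495 [[0.45391212 0.01323581 0.066     ]]
trail 240 262.17045454545456 [[0.46627268 0.013149   0.066     ]]
trail 340 262.90697674418607 [[0.5073601  0.01285114 0.066     ]]
trail 370 262.9642857142857 [[0.51976179 0.01279518 0.066     ]]
[ 80.  90. 106. 112. 107. 109. 136. 169. 180. 184. 184. 185. 185. 185.
 187. 187. 187. 187.]
[0.17994749 0.17676507 0.17358305]
```

View pics/t4.png

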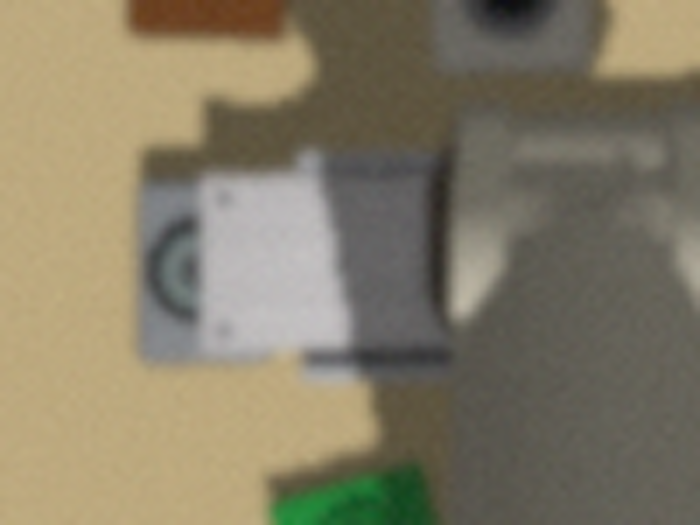

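Request:
{"api": "move_arm", "payload": {
  "plan": "0 0 0 0 -0.4 0 -1;0 0 0 0 0 1 -1;0 0 0 0 0.4 1 -1;0 0 0 0 1 1 -1;0 0 0 0 1 1 -1;0 0 0 0 1 1 -1;0 0 0 0 1 0 -1;0 0 0 0 0 0 -1;0 0 0 0 0 0 -1"
}}

```text
time_s: 10.8
eef_pos: [0.4843, 0.1027, 0.2039]
orientation: [[-0.001, 1.0, -0.0], [1.0, 0.001, -0.0], [-0.0, -0.0, -1.0]]
ft_force: [0.0, -0.6, -1.0]
width: -0.0002
```

```bash
cat > m.py <<'E'
from h import *
import sys
s,w=wrist(); im=w["color"]; g=cv2.cvtColor(im,6).astype(float); print(s["time_s"],np.array(s["eef_pos"]).round(4))
cv2.imwrite(f"pics/{sys.argv[1]}.png",im)
n=pix(w,[[.485,.1777,.042],[.485,.1777,.066],[.455,.1777,.066],[.515,.1777,.066]]); print(n)
E
python3 m.py w5
```

```text
10.8 [0.4843 0.1027 0.2039]
[[285.59237275  93.90416709]
 [285.6608953   94.14685494]
 [241.51186919  94.16117625]
 [329.80339141  94.33162303]]
```

View pics/w5.png

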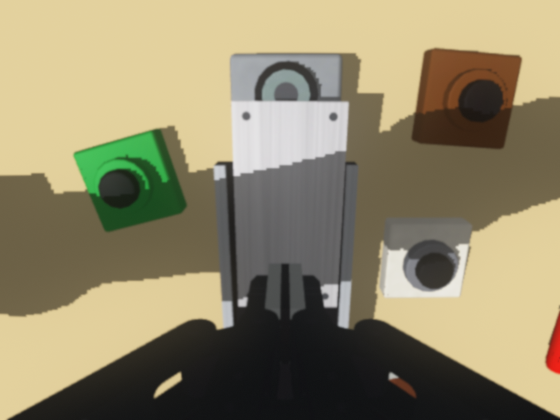

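The edge is at row ~100 and the lens centre at row ~94–96. I'll refine this with an enlarged crop and a circle fit.

```bash
cat > m2.py <<'E'
from m import *
from scipy.optimize import least_squares
cv2.imwrite(f"pics/{sys.argv[1]}c.png",cv2.resize(im[40:130,220:360],None,fx=5.5,fy=5.5,interpolation=2))
V=[]
for u in (237,242,260,280,300,310,330,340):
    a=int(n[1,1])-8; d=np.diff(g[a:a+22,u]); i=np.argmax(d); k=slice(max(i-1,0),i+2); V.append((u,a+.5+(d[k]*np.arange(len(d))[k]).sum()/d[k].sum()))
V=np.array(V); print("edge v",V[:,1].round(1)); E=ray(w,V,.066); print("edge y",E[:,1].round(4), np.median(E[:,1]))
# outer ring: radial search dark edge from approx centre
P=[]
c0=n[0]
for a in np.radians(np.arange(190,351,4)):
    r=np.arange(20,45,.25); q=c0+np.c_[np.cos(a)*r,np.sin(a)*r]
    pr=cv2.remap(g.astype(np.float32),q[:,0].astype(np.float32).reshape(1,-1),q[:,1].astype(np.float32).reshape(1,-1),1)[0]
    i=np.argmax(np.diff(pr)); P.append(q[i])
P=np.array(P); W=ray(w,P,.042)[:,:2]
f=least_squares(lambda p:np.hypot(W[:,0]-p[0],W[:,1]-p[1])-p[2],[.485,.1777,.024],loss="soft_l1",f_scale=.0005); print("lens fit",f.x.round(4),"res",np.abs(f.fun).mean())
f=least_squares(lambda p:np.hypot(W[:,0]-p[0],W[:,1]-p[1])-.024,[.485,.1777],loss="soft_l1",f_scale=.0005); print("lens fit r24",f.x.round(4)); print("remaining mm",1000*(f.x[1]-np.median(E[:,1])))
for z in (.03,.035,.04):
    for d in regions_of("trigger_top",w)[:3] if z==.04 else []:
        v,u=np.nonzero(d["pixels"]); print("trig",d["score"],u.mean(),v.mean(),ray(w,[[u.mean(),v.mean()]],z).round(4))
E
python3 m2.py w6
```

```text
10.85 [0.4842 0.1018 0.2037]
[[285.65182601  92.61350259]
 [285.70710051  92.75393923]
 [241.47353244  92.84781662]
 [329.94398596  92.86245397]]
edge v [99.6 99.5 98.7 99.3 99.4 99.5 99.5 99.6]
edge y [0.1733 0.1733 0.1738 0.1734 0.1733 0.1733 0.1733 0.1733] 0.17332277266055945
lens fit [0.4866 0.1753 0.0256] res 0.000326448937957551
lens fit r24 [0.4863 0.1772]
remaining mm 3.906036039312527
trig 0.91 480.69181173436493 98.70857511283043 [[0.6331 0.1747 0.04  ]]
trig 0.86 118.98790322580645 187.1225806451613 [[0.3502 0.1053 0.04  ]]
trig 0.68 435.2306322350846 269.25645592163846 [[0.6151 0.0319 0.04  ]]
```

View pics/w6c.png

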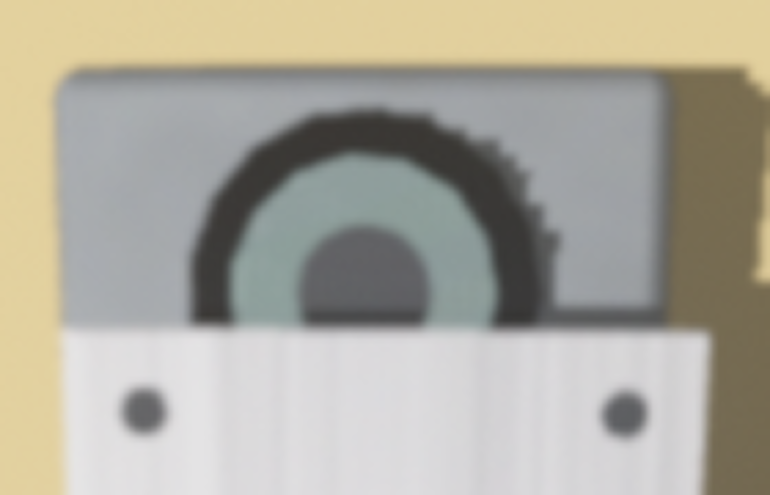

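About 4.4 mm remains: 3.9 from the fit and about 4.8 from the pupil and glass in the crop. I'll retrace the path and push 4.4 mm further.

Request:
{"api": "move_arm", "payload": {
  "plan": "0 0 0 0 -1 0 -1;0 0 0 0 -1 -0.5 -1;0 0 0 0 -1 -1 -1;0 0 0 0 -1 -1 -1;0 0 0 0 -0.4 -1 -1;0 0 0 0 0 -1 -1;0 0 0 0 0 -0.5 -1;0 0 0 0 0.3 0 -1;0 0 0 0 0.1 0 -1;0 0 0 0 0.1 0 -1"
}}

```text
time_s: 11.95
eef_pos: [0.4847, 0.0057, 0.0793]
orientation: [[-0.001, 1.0, 0.0], [1.0, 0.001, -0.0], [-0.0, 0.0, -1.0]]
ft_force: [-0.1, 0.0, 0.1]
width: 0.0002
```

Request:
{"api": "move_arm", "payload": {
  "plan": "0 0 0 0 0.076 0 -1;0 0 0 0 0 0 -1;0 0 0 0 0 0 -1;0 0 0 0 -0.4 0 -1;0 0 0 0 0 1 -1;0 0 0 0 0.4 1 -1;0 0 0 0 1 1 -1;0 0 0 0 1 1 -1;0 0 0 0 1 1 -1;0 0 0 0 1 0 -1"
}}

```text
time_s: 12.95
eef_pos: [0.487, 0.1081, 0.2078]
orientation: [[0.001, 1.0, 0.007], [1.0, -0.001, 0.002], [0.002, 0.007, -1.0]]
ft_force: [0.6, 0.5, -0.4]
width: 0.0004
```

Request:
{"api": "move_arm", "payload": {
  "plan": "0 0 0 0 0 0 -1;0 0 0 0 0 0 -1;0 0 0 0 0 0 -1"
}}

```text
time_s: 13.25
eef_pos: [0.4842, 0.1059, 0.2036]
orientation: [[0.001, 1.0, -0.001], [1.0, -0.001, -0.001], [-0.001, -0.001, -1.0]]
ft_force: [0.2, -0.3, 0.4]
width: -0.0003
```

```bash
python3 m2.py w7
```

```text
13.25 [0.4842 0.1059 0.2036]
[[285.62494028  98.23749733]
 [285.67106785  98.89242431]
 [241.609209    99.01614216]
 [329.74048385  98.95870266]]
edge v [98.7 98.6 98.5 98.6 98.6 98.6 98.7 99.3]
edge y [0.1779 0.178  0.178  0.1779 0.1779 0.1779 0.1778 0.1775] 0.17788064707591295
lens fit [0.4865 0.1758 0.0252] res 0.00046480106566580627
lens fit r24 [0.4864 0.1774]
remaining mm -0.4862938442233844
trig 0.87 119.27868852459017 192.08352849336455 [[0.3498 0.1053 0.04  ]]
trig 0.65 479.83570504527813 104.05109961190168 [[0.633  0.1747 0.04  ]]
trig 0.59 434.4856115107914 273.78776978417267 [[0.6149 0.0315 0.04  ]]
```

View pics/w7c.png

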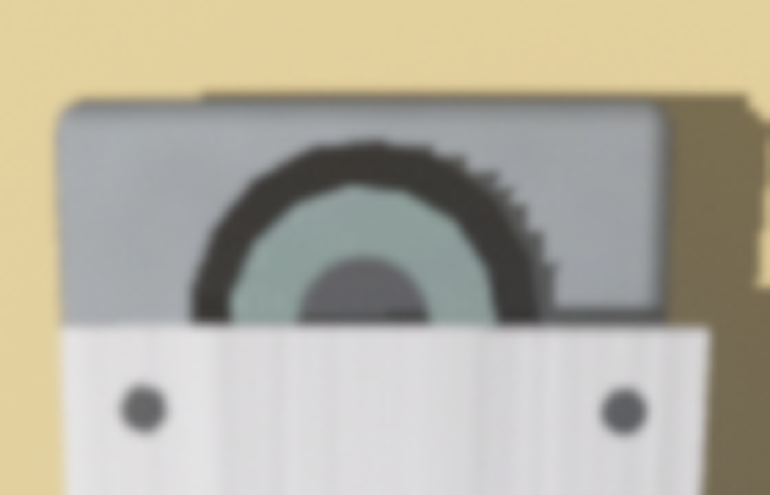

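View pics/w7.png

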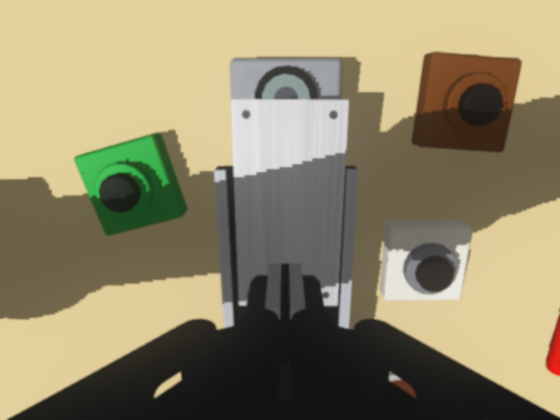

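The edge sits within about 1 mm of the lens centre in the crop. Now I'll locate the white trigger, cap at wrist (435,273). I'm confirming it with a crop and by triangulating from two cameras.

```bash
python3 - <<'E'
from h import *
def cap(c,u0,v0,h,th):
    g=cv2.cvtColor(c["color"],6); s=g[v0-h:v0+h,u0-h:u0+h]; m=(s<th).astype(np.uint8); n,l,st,ce=cv2.connectedComponentsWithStats(m); i=1+np.argmax(st[1:,4]); print(st[i],ce[i]+[u0-h,v0-h]); return ce[i]+[u0-h,v0-h]
s,w=wrist(); t=capture("top"); 
a=cap(w,435,273,30,60); b=cap(t,272,197,10,60)
for z in [.025,.03,.033,.036,.04,.045]: print(z,ray(w,[a],z)[0,:2].round(4),ray(t,[b],z)[0,:2].round(4))
A=cv2.resize(w["color"][210:310,370:485],(460,400),interpolation=2);B=cv2.resize(t["color"][180:215,255:290],(340,340),interpolation=2)
o=np.zeros((400,800,3),np.uint8);o[:,:460]=A;o[:340,460:]=B;cv2.imwrite("pics/trig.png",o)
E
```

```text
[ 11  13  37  34 971] [434.22039135 272.55406797]
[ 5  6 10  9 70] [271.67142857 197.41428571]
0.025 [0.6213 0.025 ] [0.6151 0.0362]
0.03 [0.6191 0.0276] [0.6145 0.0361]
0.033 [0.6177 0.0291] [0.6142 0.0361]
0.036 [0.6164 0.0307] [0.6138 0.0361]
0.04 [0.6146 0.0328] [0.6134 0.036 ]
0.045 [0.6123 0.0354] [0.6128 0.0359]
```

View pics/trig.png

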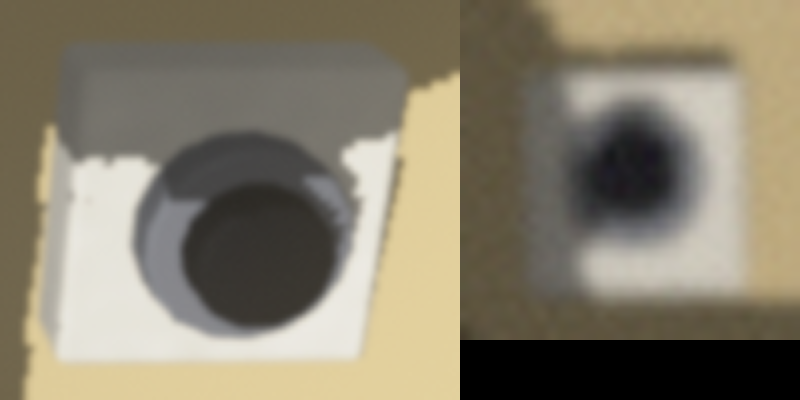

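It's the white box with the black cap, at about (0.6135, 0.0345) with the top at z ≈ 0.042. Moving above it.

Request:
{"api": "move_arm", "payload": {
  "plan": "0 0 0 0.86 -0.48 0 -1;0 0 0 0.86 -0.48 0 -1;0 0 0 0.86 -0.48 -0.5 -1;0 0 0 0.86 -0.48 -1 -1;0 0 0 0.86 -0.48 -1 -1;0 0 0 0.86 -0.48 -1 -1;0 0 0 0 0 -0.8 -1;0 0 0 0 0 0 -1;0 0 0 0 0 0 -1;0 0 0 0 0 0 -1"
}}

```text
time_s: 14.45
eef_pos: [0.614, 0.036, 0.0978]
orientation: [[-0.001, 1.0, 0.002], [1.0, 0.001, 0.0], [0.0, 0.002, -1.0]]
ft_force: [0.1, 1.0, 0.2]
width: -0.0002
```

```bash
python3 m.py w8; python3 - <<'E'
from h import *
s,w=wrist(); print(s["eef_pos"]); print("tip",pix(w,np.array(s["eef_pos"])-[0,0,.017]),"cap",pix(w,[.6135,.0345,.042]))
c=capture("scene"); cv2.imwrite("pics/s8.png",cv2.resize(c["color"][120:300,200:400],None,fx=3.5,fy=3.3,interpolation=2))
E
```

```text
14.45 [0.614  0.036  0.0978]
[[  -5.12988032  -53.41526748]
 [ -47.03674841  -72.82473436]
 [-110.38947351  -63.34986852]
 [  23.33379759  -80.27079995]]
[0.61419525 0.03601225 0.09810237]
tip [[284.12232732 279.12131339]] cap [[282.7583909  246.28039164]]
```

View pics/w8.png

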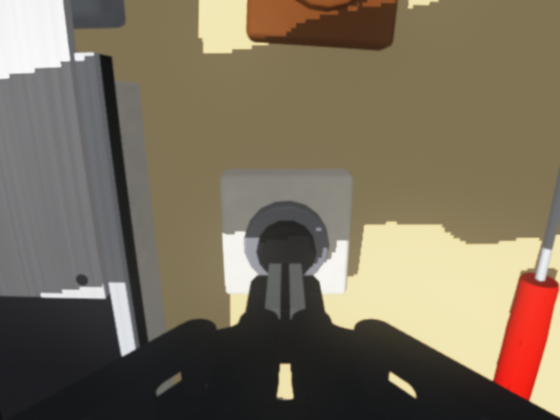

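View pics/s8.png

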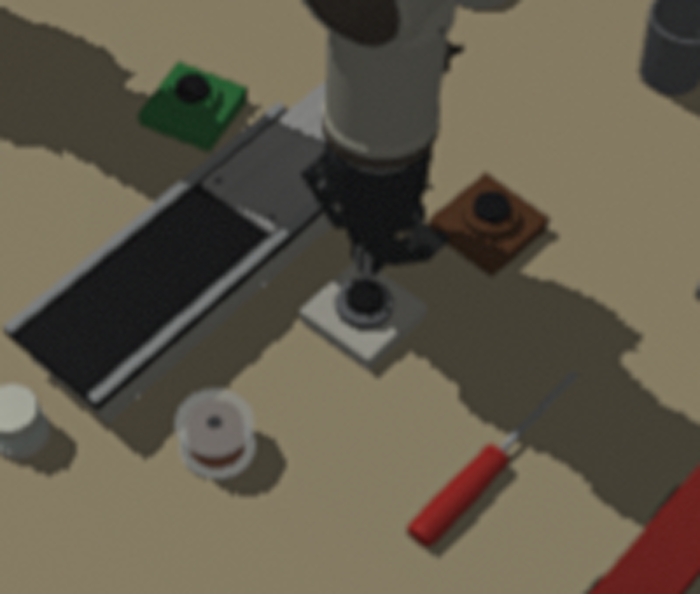

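Over the white button. The cap centre in this view is at (287,250), about 1.5 mm off in x and 2.5 mm in y. I'll correct that and descend.

Request:
{"api": "move_arm", "payload": {
  "plan": "0 0 0 0.05 -0.1 -0.5 -1;0 0 0 0 0 -0.5 -1;0 0 0 0 0 -0.4 -1;0 0 0 0 0 0 -1;0 0 0 0 0 0 -1"
}}

```text
time_s: 15.1
eef_pos: [0.6138, 0.0329, 0.0608]
orientation: [[-0.0, 1.0, -0.002], [1.0, 0.0, -0.0], [-0.0, -0.002, -1.0]]
ft_force: [-1.2, -1.3, 1.9]
width: 0.0001
```

Request:
{"api": "move_arm", "payload": {
  "plan": "0 0 0 0 0 -0.08 -1;0 0 0 0 0 -0.08 -1;0 0 0 0 0 0 -1;0 0 0 0 0 0 -1"
}}

```text
time_s: 15.5
eef_pos: [0.6146, 0.033, 0.0578]
orientation: [[-0.0, 1.0, -0.0], [1.0, 0.0, 0.0], [0.0, -0.0, -1.0]]
ft_force: [-3.0, 0.4, 3.1]
width: 0.0002
```

Request:
{"api": "move_arm", "payload": {
  "plan": "0 0 0 0 0 -0.08 -1;0 0 0 0 0 -0.04 -1;0 0 0 0 0 0 -1;0 0 0 0 0 0 -1"
}}

```text
time_s: 15.9
eef_pos: [0.6148, 0.033, 0.0551]
orientation: [[-0.0, 1.0, 0.0], [1.0, 0.0, 0.0], [0.0, 0.0, -1.0]]
ft_force: [-3.3, -1.0, 7.4]
width: 0.0005
```

Request:
{"api": "move_arm", "payload": {
  "plan": "0 0 0 0 0 -0.06 -1;0 0 0 0 0 0 -1;0 0 0 0 0 0 -1"
}}

```text
time_s: 16.2
eef_pos: [0.6149, 0.033, 0.0549]
orientation: [[-0.0, 1.0, 0.0], [1.0, 0.0, 0.0], [0.0, 0.0, -1.0]]
ft_force: [-7.3, -0.1, 16.9]
width: -0.0001
```

```bash
python3 - <<'E'
from h import *
for i in range(3):
    s,w=wrist(); print(s["time_s"],np.array(s["eef_pos"]).round(4),np.array(s["ft_force"]).round(1))
cv2.imwrite("pics/w9.png",w["color"][150:330,180:400].repeat(3,0).repeat(3,1))
E
```

```text
16.2 [0.6149 0.033  0.0549] [-7.3 -0.1 16.9]
16.25 [0.6149 0.033  0.0549] [-7.1 -0.2 17.9]
16.3 [0.6149 0.033  0.0549] [-6.8 -0.4 17.4]
```

View pics/w9.png

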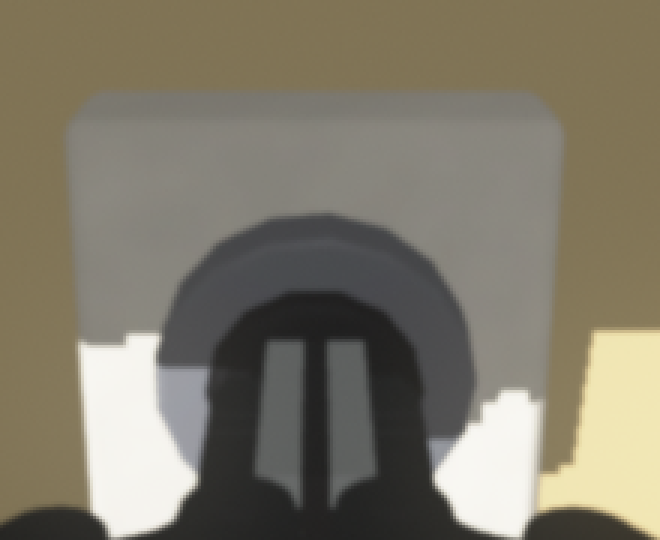

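It hit a hard stop at z = 0.0549, with contact at about 0.061 and so about 6 mm of travel, and force jumping to 17 N. The button is right down. Retracting.

Request:
{"api": "move_arm", "payload": {
  "plan": "0 0 0 0 0 0.5 -1;0 0 0 0 0 1 -1;0 0 0 0 0 1 -1;0 0 0 0 0 1 -1;0 0 0 -0.6 0.6 1 -1;0 0 0 -0.8 0.8 1 -1;0 0 0 -0.8 0.6 0.5 -1;0 0 0 -0.8 0.6 0 -1;0 0 0 0 0 0 -1;0 0 0 0 0 0 -1"
}}

```text
time_s: 17.35
eef_pos: [0.54, 0.0985, 0.2033]
orientation: [[-0.002, 1.0, 0.001], [1.0, 0.002, 0.0], [0.0, 0.001, -1.0]]
ft_force: [1.3, -0.3, -0.5]
width: 0.0002
```

```bash
python3 m2.py w10; python3 - <<'E'
from h import *
c=capture("top"); cv2.imwrite("pics/t10.png",cv2.resize(c["color"][120:300,130:440],None,fx=2.5,fy=2.5,interpolation=2))
print(sense()["ft_force"],sense()["time_s"])
E
```

```text
17.35 [0.54   0.0985 0.2033]
[[209.79298703  88.25370196]
 [203.03309904  87.99095583]
 [159.16453215  88.38554159]
 [247.31104488  87.81099072]]
edge v [87.7 87.7 88.  83.5 -inf 85.5 86.5 83.5]
edge y [0.1778 0.1778 0.1776 0.1805    nan 0.1793 0.1787 0.1807] nan
lens fit [0.4874 0.1747 0.0261] res 0.0003794728187740084
lens fit r24 [0.487  0.1772]
remaining mm nan
trig 0.81 51.108934169278996 183.59952978056427 [[0.35   0.1051 0.04  ]]
trig 0.74 370.6288478452067 266.71152154793316 [[0.6145 0.0318 0.04  ]]
trig 0.72 409.0012987012987 93.47012987012987 [[0.6334 0.1747 0.04  ]]
[ 0.72403458 -0.32668654  0.03308565] 17.5m2.py:6: RuntimeWarning: divide by zero encountered in scalar divide
  a=int(n[1,1])-8; d=np.diff(g[a:a+22,u]); i=np.argmax(d); k=slice(max(i-1,0),i+2); V.append((u,a+.5+(d[k]*np.arange(len(d))[k]).sum()/d[k].sum()))
```

View pics/w10.png

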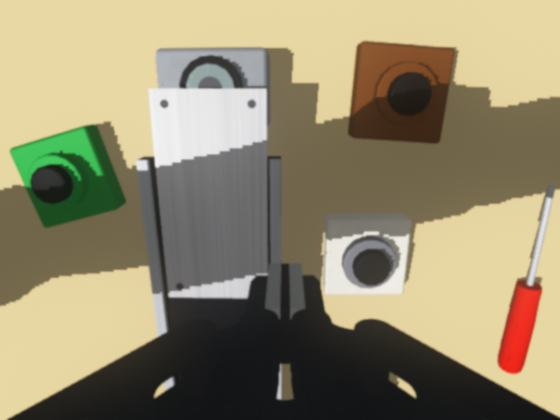

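View pics/t10.png

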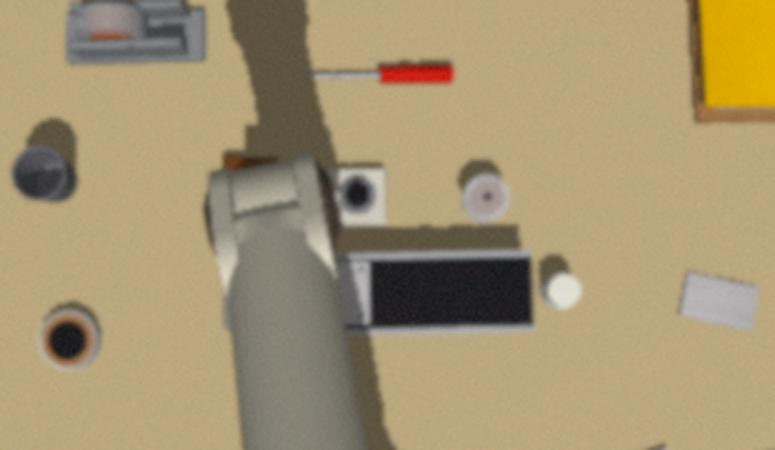

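The wrist view shows the plate edge over mid-lens at row ~88 (y ≈ 0.178 against the lens at ≈ 0.1775). The plate is still straight between the rails, the button is back up, and the arm is clear. The top view shows the jar, reel, spare, driver, cup and tape roll where they were.

```bash
python3 -c "
from bench import *
print(sign_off())"
```

```text
the job is handed in; nothing more can be done
None
```

The plate is in place over the lens, the picture has been triggered, and the job is handed in at about 17.5 s of the 45 s allowed. I pushed the plate about 110 mm along the ledge toward +y with shut fingertips, without lifting it. I then pressed the white box's black trigger button right down and withdrew upward.

- **Plate position:** the edge measured y ≈ 0.178 m and the lens centre 0.177–0.178 m, so they agree to within about 1 mm. The plate was still lying straight between the rails after the press.
- **Trigger:** contact came at about z = 0.061 m and a hard stop at 0.0549 m, roughly the full 6 mm of travel, with 17 N at the stop. It was pressed only after the edge was over the lens.
- **Bystanders:** they looked unmoved in the last top picture, and the force on the tool was near zero.

**Checks that disagreed:**
- The top camera put the edge about 2 mm further on than the wrist camera before the final 4.4 mm nudge.
- Reading the last enlarged crop by eye left the edge about 0.8 mm short of centre. The fitted circle put it about 0.5 mm past.
- On the last wrist picture my edge script failed for some columns because the view had shifted, so the final edge position rests on the three columns that fell on the plate and on the picture itself.

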